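# Load dental cast plates into the slotted rack

### The job

Slide the two dental casts on their round plates into the slotted rack, each level into its own slot from the open front and fully home against the stops: first the heavy yellow cast on the thick blue plate into the wide lower slot (blue runners), then the light white cast on the thin green plate into the narrow upper slot (green runners). Let go so that both plates lie flat on their runners; keep the casts upright and leave everything else on the bench where it is.

Things in the scene. Friction and masses are not known exactly. Their poses are not given: they have to be found in the camera images.
- heavy_center (a point): Point on the axis of a blue round plate (12 mm thick, 100 mm across) with a mustard-yellow stone dental cast on it, half-way up: 25 mm above the plate's underside. z up. Cast: block 40 mm along x, 54 along y, 30 high, centred on the axis, 8 mm teeth on top. About 450 g; starts flat on the bench. Grip the block from above across its 40 mm (closing along x); either way round fits the rack.
- light_center (a point): Point on the axis of a green round plate (6 mm thick, 100 mm across) with a white printed dental cast on it, half-way up: 22 mm above the plate's underside. z up. Cast: block 40 mm along x, 54 along y, 30 high, centred on the axis, 8 mm teeth on top. About 180 g; starts flat on the bench. Grip the block from above across its 40 mm (closing along x); either way round fits the rack.
- rack: Fixed aluminium rack 122 mm wide, 87 mm high, no roof. Origin on the bench under the axis of a plate fully home; x = push direction, y left, z up. Two slots, each a runner and a keeper strip over it on both sides. Strips leave a 72 mm wide channel in the middle, open above, front and back, for cast and fingers (one finger before, one behind the cast). Cheeks 106 mm apart (y = +-53).
- lower_home (a point): Where the centre of the blue plate's underside rests when home: on the lower (blue) runners' top, 14 mm above the bench; axes as the rack. The keeper's underside is 18 mm above it. Runners begin at x = -75 mm, keepers and cheeks at -50 mm with upward flared lips to -66. A plate with its axis at x = -140 is clear in front. Rigid posts at the back corners stop the rim when its axis is at x = 0.
- upper_home (a point): The same for the green plate in the upper slot (green runners), 70 mm above the bench; the keeper's underside is 11 mm above it, other distances as for the lower slot. A plate here covers the lower slot, so the lower one is loaded first.
- spare: spare grey round plate without a cast, 100 mm across, 6 mm thick. Not used; origin at the centre of the underside.
- bare_cast: loose yellow cast without a plate, 40 x 54 x 38 mm. Not used; origin at the centre of the underside.
- tin: flat round white tin with green dot, 86 mm across, 28 mm high. Not used; origin at the centre of the underside.
- bowl: blue mixing bowl, 120 mm across, 65 mm high. Not used; origin at the centre of the underside.
- bottle: white bottle, 60 mm across, 150 mm high. Not used; origin at the centre of the underside.
- spatula: spatula lying flat, 190 mm long. Not used; origin at the middle of its length, on the underside.
Things that resemble listed ones, but are neither listed nor needed, are in the scene too. Leave any red look-alike of the rack alone. Leave any red look-alike of the part that bears heavy_center alone.

How it is judged (in metres and radians):
On the way, in this order (a step that is already met when the one before it is completed fails the run):
1. the heavy yellow cast's thick plate is fully home in the lower slot (x of heavy_center in the frame of rack between -0.008 and 0.005 m and y of heavy_center in the frame of rack between -0.006 and 0.006 m and z of heavy_center in the frame of rack between 0.036 and 0.042 m and angle between heavy_center's own z axis and vertical below 0.06 rad), for 0.2 s.
2. the light white cast's thin plate is fully home in the upper slot (x of light_center in the frame of rack between -0.008 and 0.005 m and y of light_center in the frame of rack between -0.006 and 0.006 m and z of light_center in the frame of rack between 0.089 and 0.095 m and angle between light_center's own z axis and vertical below 0.06 rad), for 0.2 s.
At the end, for the whole second after the job is handed in: Blue plate in the lower slot and green plate in the upper slot, each with its axis between 8 mm short of and 5 mm beyond the home point and within 6 mm sideways, lying on its runners within 3 mm of height and 0.06 rad of level, at rest and released (all of step 1 and all of step 2 and linear speed of each of heavy, light below 0.02 m/s); the robot touches nothing.
It fails at once if a cast is tipped more than 0.5 rad (angle between any of heavy_center, light_center's own z axis and vertical above 0.5 rad).
It fails at once if a bystander is moved more than 30 mm (distance of any of spare, bare_cast, tin, bowl, bottle, spatula from where it was at the start of the episode above 0.03 m).
It also fails if it takes over 72 s, if anything falls off the work surface, if the arm or the gripper's body presses on something with over 40 N, if the wrist force passes 120 N, or if a joint passes its speed limit or range.

### The arm

A 6-joint arm with a two-finger parallel gripper is mounted at the origin on the work surface. World frame = base frame: x ahead of the robot, y to its left, z up, the work surface at z = 0. Lengths are in mm, angles in rad, forces in N, time in s.
With the tool pointing down it reaches from about 325 to 775 mm from the base axis. Payload 5.5 kg.
Tool frame: the origin (TCP) lies at the very end of the fingers, on their centre line; the grasp point (between the pads) lies 19 mm behind it; z points along the fingers, y is the line along which they close (so a half turn about z gives the same grasp; the last joint's range is limited). The gripper opens to 88 mm and grips with 3 to 60 N. Pads are 20 mm wide; open, the fingers measure 115 mm over their backs; the gripper's body (75 mm by 178 mm) begins 61 mm behind the grasp point.
Start: joints at [1.076, 0.091, 1.231, -0, 1.82, -0.057], TCP at [254.375, 543.424, 222.631] pointing down, gripper open.
Joint ranges: [-2.87, 2.87], [-0.86, 2.18], [0.17, 2.46], [-1.51, 4.65], [0.06, 2.69], [-2.65, 2.65]. Speed limits (rad/s): [2.57, 2.57, 3.01, 3.14, 3.14, 3.14].

### API

Orientations are given as a rotation vector (axis times angle).
In Python, from rig import state, get_image, get_calibration, hand_in gives the robot as it stands.
- The arm moves only by the tool jog_arm, never from a script. Its argument "targets" is a list that holds one entry, the list of rows, each a list of 7 numbers: the turn, a rotation vector about the tool's x, y, z as a fraction of full scale, then the shift along the tool's x, y, z as a fraction of full scale, then the finger opening in mm, from 0 to 87.8. A call has 1 to 10 rows; each row is the pose to reach, as a shift and turn from the pose commanded when the call began, along the tool's axes at that moment; what a row does not reach only later rows make up. Full scale, the value 1, is 0.4 m for a shift and 0.5 rad for a turn. A row lasts 1/8 s, in which the tool goes at most 62.5 mm and 10.7 degrees, less where a joint would pass 70% of its speed; a pose out of reach is approached as far as the arm can. A call with a number of a shift or a turn outside -1 to 1 is refused whole. A call with a gripper value outside its range is refused whole. The fingers move at their own pace and stop on an object; the grip force is fixed at half the most. Time passes only in rows, so rows that repeat a pose let the fingers close. It gives the time, the measured TCP pose, the force, the opening and the grip force at its end, in the units of the state.
- state(): the state, without advancing time (a new reading comes with each control period).
- get_image(name): name is "side" or "top"; returns (picture, depth): 420x560x3 uint8, red, green, blue; 420x560 float32, mm along the optical axis (not along the pixel's ray), 0 where there is no reading.
- get_calibration(name): a dict with "fx", "fy", "cx", "cy" (pixels), "rvec" (rotation vector, rad) and "tvec" (3), from world to camera coordinates, as OpenCV has them. Camera axes: x right, y down, z forward; pixel columns grow to the right and rows downward; lengths in mm; the calibration is good to about 2 mm. A picture is of the moment at which its call begins. get_calibration takes no time and is no camera call.
- hand_in(): hands the job in; it is judged then, once.
The state is a dict: "time": time; "joint_positions": joint angles; "qd": joint speeds; "effort": joint torques, N m; "position": TCP position; "tcp_rot": TCP orientation; "contact_force": force on the tool from outside, world axes, zero at the start; "torque": the same for the moment, N m; "gripper_width": opening from 0.0 (shut) to 1.0 (fully open); "grasp_force": force on a finger pad.
Only numpy, scipy, OpenCV 4.12 (cv2) and the standard library are available. Lean on these libraries where they do the work, as an engineer would, in place of code of your own. Each camera call takes 0.05 s, during which the arm holds its last target. There are 200 camera calls.

## Working session

There is one attempt and no reset: what is moved stays moved. The work goes in short steps, Python scripts to look and compute and a tool call to move; the robot and the scene stay as the last step left them, time stands still between calls to the robot, and variables do not carry over. Pictures are saved under pics/ and viewed, at most 10 in all, crops included, and the job is handed in when it is done.

Besides the shell and the picture viewer there is one more tool, called after "Request:" as name(argument=value, ...), one argument or row to a line, values as JSON. jog_arm: Moves the arm, as the interface text tells. Shift numbers are shares of 0.4 m and turn numbers shares of 0.5 rad, none past 1 either way. Its arguments: {"type":"object","properties":{"targets":{"type":"array","items":{"type":"array","items":{"type":"array","items":{"type":"number"}}}}},"required":["targets"]}

```bash
mkdir -p pics; ls
cat > h.py <<'E'
import numpy as np, cv2
from rig import state,get_image,get_calibration,hand_in
def cloud(name,d):
    c=get_calibration(name);R=cv2.Rodrigues(np.array(c['rvec'],float))[0];t=np.array(c['tvec'],float).ravel()
    v,u=np.mgrid[:d.shape[0],:d.shape[1]]
    P=np.stack([(u-c['cx'])/c['fx']*d,(v-c['cy'])/c['fy']*d,d],-1)
    W=(P-t)@R; W[d==0]=np.nan
    return W
E
python3 - <<'E'
from h import *
s=state();print(s)
for n in('top','side'):
    p,d=get_image(n);cv2.imwrite(f'pics/{n}0.png',p[:,:,::-1]);np.savez(f'{n}0.npz',p=p,d=d);print(n,get_calibration(n))
E
```

```text
pics
{'time': 0.0, 'joint_positions': array([ 1.07629425e+00,  9.18136173e-02,  1.23186436e+00, -3.42012557e-06,
        1.81979464e+00, -5.66895632e-02]), 'qd': array([ 0.00014235,  0.00135588, -0.00059467,  0.00102124,  0.00123476,
       -0.00046189]), 'effort': array([-2.27271987e-03, -4.46456444e+01, -4.06437886e+01,  6.95956126e-02,
        2.93441559e-02, -8.48268382e-05]), 'position': array([254.23271495, 543.15075936, 221.54612401]), 'tcp_rot': array([-6.82125493e-01, -3.06612249e+00,  2.84256018e-03]), 'contact_force': array([ 0.09707136, -0.41714745,  0.26507448]), 'torque': array([-0.0128361 , -0.00265085,  0.01260057]), 'grasp_force': 0.0, 'gripper_width': 0.9994892810102259}
top {'fx': 516.9979989558327, 'fy': 516.9979989558327, 'cx': 277.89268004267785, 'cy': 214.52316395220035, 'rvec': array([ 2.14490037, -2.19153822,  0.13510005]), 'tvec': array([  12.29360153,  599.93363873, 1440.6818313 ])}
side {'fx': 513.5001831954432, 'fy': 513.5001831954432, 'cx': 279.85078301552113, 'cy': 215.61999545260755, 'rvec': array([ 2.28267913, -0.30722836,  0.16275085]), 'tvec': array([-547.0037866 ,  151.25921095, 1565.05199448])}
```

View pics/top0.png

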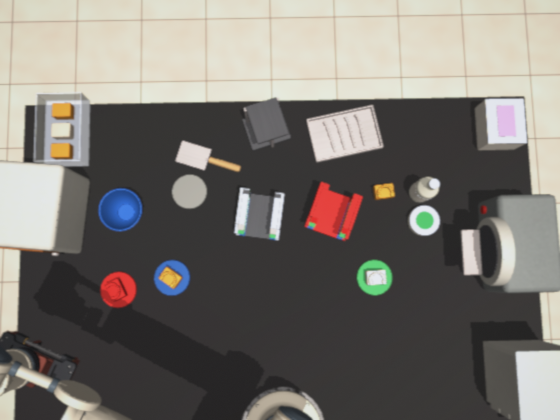

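View pics/side0.png

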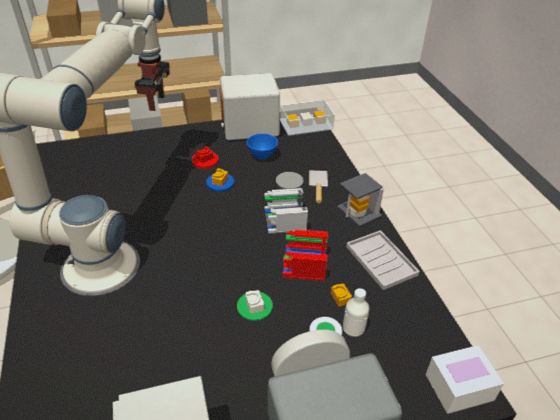

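The top view shows the following:
- **Heavy cast:** a yellow cast on a blue plate at (171,277). Its red look-alike is at (118,289).
- **Light cast:** a white cast on a green plate at (375,277). The white tin with a green dot at (424,220) has no cast, and the plain grey plate is at (189,191).
- **Rack:** silver, at (260,213), with its front ends at row ~237. The red rack look-alike is at (333,211).

I'll measure these and confirm them in one crop.

```bash
cat > m.py <<'E'
from h import *
def measure(p,d,which):
    W=cloud('top',d); hsv=cv2.cvtColor(p,cv2.COLOR_RGB2HSV)
    (u0,u1,v0,v1),h0,h1,zp,zt=which
    m=np.zeros(d.shape,bool);m[v0:v1,u0:u1]=1
    z=W[...,2]
    pl=m&(hsv[...,0]>h0)&(hsv[...,0]<h1)&(hsv[...,1]>100)&(hsv[...,2]>60)
    print('plate z',np.nanpercentile(z[pl],[5,50,95]),pl.sum())
    (c,r)=cv2.minEnclosingCircle(W[pl][:,:2].astype(np.float32)); print(' circle',c,r)
    b=m&(z>zt-14)
    q=W[b]; print(' block z',np.nanpercentile(q[:,2],[5,50,95]),b.sum(),'rect',cv2.minAreaRect(q[:,:2].astype(np.float32)),'mean',q.mean(0))
H=((150,195,255,300),100,130,12,42); L=((352,398,255,300),45,85,6,36)
E
python3 - <<'E'
from m import *
f=np.load('top0.npz');p,d=f['p'],f['d']
measure(p,d,H);measure(p,d,L)
W=cloud('top',d);z=W[...,2]
print('bench',np.nanmedian(z[320:350,300:400]))
m=np.zeros(d.shape,bool);m[180:248,228:292]=1
for lo,hi in((75,95),(8,100)):
    q=W[m&(z>lo)&(z<hi)];print(lo,len(q),cv2.minAreaRect(q[:,:2].astype(np.float32)),np.median(q[:,2]))
hs=cv2.cvtColor(p,cv2.COLOR_RGB2HSV)
for n,a,b in(('g',45,85),('b',100,130)):
    k=m&(hs[...,0]>a)&(hs[...,0]<b)&(hs[...,1]>90)&(hs[...,2]>60)
    for v,u in np.argwhere(k): print(n,u,v,W[v,u].round(),end=';')
    print()
a=cv2.resize(p[172:302,100:400],None,fx=2.66,fy=2.66,interpolation=2)
f=np.load('side0.npz');b=cv2.resize(f['p'][140:290,170:350],None,fx=1.6,fy=1.6)
c=np.zeros((600,798,3),np.uint8);c[:a.shape[0],:a.shape[1]]=a;c[350:350+b.shape[0],:b.shape[1]]=b
e=cv2.resize(p[180:245,228:295],None,fx=3.8,fy=3.8,interpolation=2);c[350:350+e.shape[0],400:400+e.shape[1]]=e[:250]
cv2.imwrite('pics/crop.png',c[:,:,::-1])
E
```

```text
plate z [-1.6779294  10.48114594 16.92105518] 720
 circle (429.4468994140625, 308.62841796875) 53.25067901611328
 block z [34.64027851 42.18402534 51.47275075] 293 rect ((428.7896728515625, 307.0517578125), (54.04561233520508, 40.25776672363281), 53.575286865234375) mean [429.05946068 305.88278897  42.72716415]
plate z [-0.81782786  5.92004613 11.7009881 ] 675
 circle (417.042724609375, -274.53570556640625) 52.11956787109375
 block z [30.43440348 37.32385702 46.72962468] 281 rect ((417.11566162109375, -271.6631774902344), (54.81120300292969, 39.26457977294922), 89.06082153320312) mean [ 417.01371236 -270.43399299   37.95334393]
bench 0.23139438394544784
75 758 ((601.4977416992188, 53.1800537109375), (122.291015625, 124.00489044189453), 81.40186309814453) 86.80581907612083
8 1379 ((595.83447265625, 47.63071823120117), (137.3670654296875, 192.02117919921875), 79.1082534790039) 82.04485603596021
g 239 231 [552. 109.  69.];g 240 231 [552. 106.  72.];g 241 231 [553. 103.  64.];g 242 231 [552. 100.  72.];g 243 231 [552.  98.  70.];g 238 232 [549. 111.  74.];g 239 232 [550. 109.  64.];g 240
[... 265 characters left out ...]
g 271 235 [539.  20.  74.];g 272 235 [539.  17.  68.];g 273 235 [539.  15.  73.];g 274 235 [539.  12.  69.];g 270 236 [537.  23.  69.];g 271 236 [536.  20.  74.];g 272 236 [537.  17.  69.];g 273 236 [536.  15.  72.];g 274 236 [537.  12.  68.];g 270 237 [533.  23.  75.];g 271 237 [534.  20.  66.];g 272 237 [534.  18.  66.];g 273 237 [533.  15.  73.];g 274 237 [534.  12.  66.];
b 244 234 [548.  98.  17.];b 240 235 [546. 110.  -1.];b 241 235 [545. 107.  12.];b 242 235 [545. 104.  11.];b 243 235 [nan nan nan];b 244 235 [545.  98.  10.];b 270 238 [535.  23.  15.];b 270 239 [533.  23.   1.];b 271 239 [533.  21.   2.];b 272 239 [532.  18.  11.];b 273 239 [532.  15.  12.];b 274 239 [531.  12.  19.];
```

View pics/crop.png

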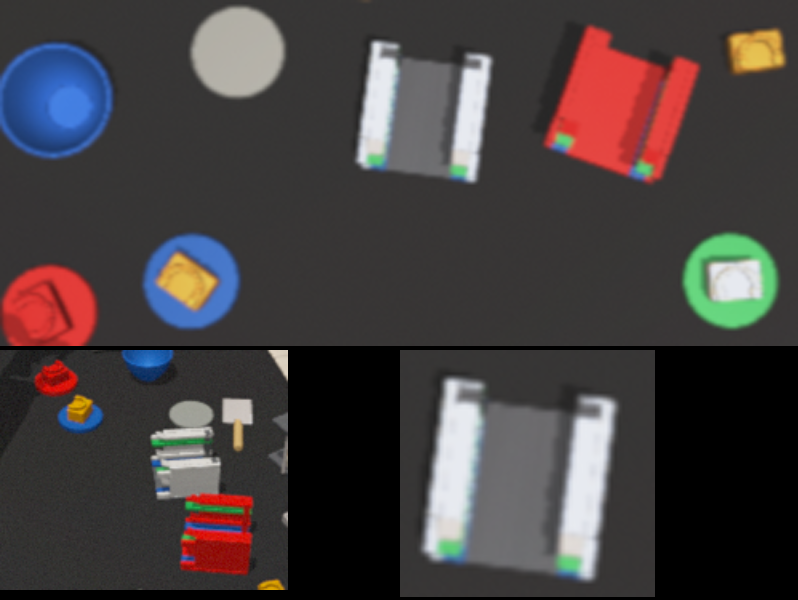

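Only the silver rack at (260,213), the blue-plate yellow cast at (171,277) and the green-plate white cast at (375,277) match the description, and the crop confirms it. The heights fit too (plates 12 and 6 mm, rack 87 mm). Next I'll refine the rack pose and work out the first moves.

```bash
cat >> h.py <<'E'
def step(cur,tgt):
    """cur,tgt: x,y,z mm, closing angle deg -> (turn_z, sx,sy,sz) fractions"""
    c=np.radians(cur[3]);d=np.array(tgt[:3])-cur[:3]
    return np.round([-np.radians(tgt[3]-cur[3])/.5,(-d[0]*np.sin(c)+d[1]*np.cos(c))/400,(d[0]*np.cos(c)+d[1]*np.sin(c))/400,-d[2]/400],4)
def pose(s=None):
    s=s or state();R=cv2.Rodrigues(np.array(s['tcp_rot']))[0]
    return np.r_[s['position'],np.degrees(np.arctan2(R[1,1],R[0,1]))].round(2), 'tilt',np.degrees(np.arccos(-R[2,2])).round(2),R[:2,2].round(4),'F',np.round(s['contact_force'],1),'w',round(s['gripper_width']*88,1),s['grasp_force']
E
python3 - <<'E'
from h import *
f=np.load('top0.npz');p,d=f['p'],f['d'];W=cloud('top',d);z=W[...,2]
# project every pixel to plane z=86.8 for top faces (white & high)
c=get_calibration('top');R=cv2.Rodrigues(c['rvec'])[0];C=-R.T@c['tvec']
def onplane(h,u,v):
    r=np.stack([(u-c['cx'])/c['fx'],(v-c['cy'])/c['fy'],np.ones_like(u,float)],-1)@R
    return C+r*((h-C[2])/r[...,2])[...,None]
v,u=np.mgrid[:420,:560]
m=np.zeros(d.shape,bool);m[180:248,228:292]=1
m&=(z>76)&(z<97)
Q=onplane(87,u[m].astype(float),v[m].astype(float))[:,:2]
for t in np.arange(-10.5,-6,.5):
    a=np.radians(t);s=Q@[np.cos(a),np.sin(a)];l=Q@[-np.sin(a),np.cos(a)]
    e=np.percentile(l,[.5,2,98,99.5]); g=np.sort(l[(abs(l-l.mean())<60)]); k=np.argmax(np.diff(g))
    print(t,'lat',e.round(1),'mid',(e[0]+e[3])/2,(e[1]+e[2])/2,'channel',g[k].round(1),g[k+1].round(1),'push',np.percentile(s,[.5,2,98,99.5]).round(1))
print(pose())
cur=(254.4,543.4,222.6,65.06)
print(step(cur,(429,307.5,120,65.06-28.648)))
E
```

```text
-10.5 lat [100.3 101.8 221.9 223.1] mid 161.66955088007728 161.83643070365906 channel 127.2 196.2 push [523.8 528.8 641.3 644.2]
-10.0 lat [ 95.5  96.8 216.7 217.6] mid 156.59495638671962 156.76086203714536 channel 121.6 191.5 push [525.3 530.3 642.7 645.1]
-9.5 lat [ 90.6  91.5 211.5 212.3] mid 151.44737563215853 151.52555788148953 channel 116.1 186.7 push [526.9 531.8 644.  646. ]
-9.0 lat [ 85.7  86.4 206.3 207.2] mid 146.40910944125025 146.39109046522492 channel 110.5 181.9 push [528.4 533.1 645.3 647.1]
-8.5 lat [ 80.5  81.2 201.1 201.9] mid 141.24349234557954 141.1627057950671 channel 105.3 176.9 push [529.9 534.3 646.5 648.3]
-8.0 lat [ 75.3  76.  195.9 196.8] mid 136.09351650214236 135.9705420940369 channel 100.5 171.3 push [531.1 535.4 647.7 649.4]
-7.5 lat [ 69.8  71.  190.7 191.8] mid 130.82194123335586 130.86034955235294 channel 95.7 165.8 push [532.  536.3 648.9 650.9]
-7.0 lat [ 64.3  65.7 185.6 187.1] mid 125.70398998116877 125.65360161687158 channel 90.8 160.2 push [532.9 537.  650.  652.5]
-6.5 lat [ 58.7  60.4 180.4 182.1] mid 120.39634142859086 120.41663033306645 channel 86.0 154.7 push [533.8 537.8 651.1 654.1]
(array([254.27, 543.16, 221.62,  64.91]), 'tilt', np.float64(0.1), array([-0.0008, -0.0015]), 'F', array([-0.2, -0.5,  0.4]), 'w', 87.9, 0.0)
[ 1.     -0.6445 -0.3507  0.2565]
```

Request:
jog_arm(
  targets=[
    [[0, 0, 1, -0.6445, -0.3507, 0.2565, 87.8], [0, 0, 1, -0.6445, -0.3507, 0.2565, 87.8], [0, 0, 1, -0.6445, -0.3507, 0.2565, 87.8], [0, 0, 1, -0.6445, -0.3507, 0.2565, 87.8], [0, 0, 1, -0.6445, -0.3507, 0.2565, 87.8], [0, 0, 1, -0.6445, -0.3507, 0.2565, 87.8], [0, 0, 1, -0.6445, -0.3507, 0.2565, 87.8]],
  ],
)

```text
time: 0.98
position: [428.2, 307.2, 120.0]
tcp_rot: [-1.42, -2.801, 0.0]
contact_force: [-0.2, 0.3, 0.9]
gripper_width: 1.001
grasp_force: 0.0
```

Request:
jog_arm(
  targets=[
    [[0, 0, 1, 0, 0, 0, 87.8], [0, 0, 1, 0, 0, 0, 87.8], [0, 0, 1, 0, 0, 0, 87.8], [0, 0, 1, 0, 0, 0, 87.8]],
  ],
)

```text
time: 1.48
position: [427.7, 308.7, 120.7]
tcp_rot: [-2.065, -2.368, -0.002]
contact_force: [-0.3, -0.0, -0.2]
gripper_width: 1.002
grasp_force: 0.0
```

Request:
jog_arm(
  targets=[
    [[0, 0, 1, 0, 0, 0, 87.8], [0, 0, 1, 0, 0, 0, 87.8], [0, 0, 1, 0, 0, 0, 87.8], [0, 0, 1, 0, 0, 0, 87.8]],
  ],
)

```text
time: 1.98
position: [428.0, 307.9, 120.4]
tcp_rot: [-2.585, -1.785, -0.001]
contact_force: [0.9, -0.2, 0.7]
gripper_width: 0.999
grasp_force: 0.0
```

Request:
jog_arm(
  targets=[
    [[0, 0, 0.54, 0, 0, 0, 87.8], [0, 0, 0.54, 0, 0, 0, 87.8], [0, 0, 0.54, 0, 0, 0.15, 87.8], [0, 0, 0.54, 0, 0, 0.15, 87.8], [0, 0, 0.54, 0, 0, 0.15, 87.8]],
  ],
)

```text
time: 2.6
position: [428.7, 307.6, 61.7]
tcp_rot: [-2.803, -1.417, -0.002]
contact_force: [0.4, 0.0, -0.1]
gripper_width: 1.001
grasp_force: 0.0
```

Run:
```python
from h import *
print(pose())
s=state();print(s['time'],s['joint_positions'].round(2))
p,d=get_image('top');cv2.imwrite('pics/t1.png',p[240:310,130:230][:,:,::-1].repeat(6,0).repeat(6,1))
```

```text
(array([428.68, 307.63,  61.66, -36.36]), 'tilt', np.float64(0.06), array([0.0009, 0.0007]), 'F', array([ 0.4,  0. , -0.1]), 'w', 88.1, 0.0)
2.6 [ 0.56 -0.08  1.68  0.    1.53  1.19]
```

Request:
jog_arm(
  targets=[
    [[0, 0, 0, 0, 0, 0.11, 87.8], [0, 0, 0, 0, 0, 0.11, 87.8], [0, 0, 0, 0, 0, 0.11, 87.8], [0, 0, 0, 0, 0, 0.11, 87.8]],
  ],
)

```text
time: 3.15
position: [429.6, 307.8, 18.6]
tcp_rot: [-2.805, -1.414, -0.006]
contact_force: [0.2, -0.2, 0.0]
gripper_width: 1.001
grasp_force: 0.0
```

Request:
jog_arm(
  targets=[
    [[0, 0, 0, 0, 0, 0, 20], [0, 0, 0, 0, 0, 0, 20], [0, 0, 0, 0, 0, 0, 20], [0, 0, 0, 0, 0, 0, 20], [0, 0, 0, 0, 0, 0, 20], [0, 0, 0, 0, 0, 0, 20]],
  ],
)

```text
time: 3.9
position: [428.3, 307.1, 15.9]
tcp_rot: [-2.805, -1.414, 0.0]
contact_force: [-0.3, -0.4, -0.2]
gripper_width: 0.456
grasp_force: 30.0
```

```bash
python3 -c "
from h import *
print(pose())"
```

```text
(array([428.28, 307.1 ,  15.93, -36.49]), 'tilt', np.float64(0.01), array([-0.0003, -0.    ]), 'F', array([-0.3, -0.4, -0.2]), 'w', 40.1, 29.990818798542023)
```

```bash
python3 -c "
from h import *
print(step((429,307.5,16,-36.4),(463,73.6,76,-8.5)))"
```

```text
[-0.9739 -0.4202  0.4154 -0.15  ]
```

Request:
jog_arm(
  targets=[
    [[0, 0, 0, 0, 0, -0.05, 20], [0, 0, 0, 0, 0, -0.1, 20], [0, 0, 0, 0, 0, -0.15, 20], [0, 0, -0.14, -0.06, 0.06, -0.15, 20], [0, 0, -0.32, -0.14, 0.14, -0.15, 20], [0, 0, -0.5, -0.22, 0.22, -0.15, 20], [0, 0, -0.68, -0.3, 0.3, -0.15, 20], [0, 0, -0.86, -0.37, 0.37, -0.15, 20], [0, 0, -0.974, -0.42, 0.415, -0.15, 20], [0, 0, -0.974, -0.42, 0.415, -0.15, 20]],
  ],
)

```text
time: 5.15
position: [462.5, 71.8, 77.5]
tcp_rot: [2.384, 2.044, 0.002]
contact_force: [0.4, 0.6, -3.9]
gripper_width: 0.456
grasp_force: 30.0
```

Request:
jog_arm(
  targets=[
    [[0, 0, 0, 0, 0, 0.05, 20], [0, 0, 0, 0, 0, 0.075, 20], [0, 0, 0, 0, 0, 0.075, 20], [0, 0, 0, 0, 0, 0.075, 20]],
  ],
)

```text
time: 5.65
position: [462.2, 73.7, 46.8]
tcp_rot: [2.381, 2.049, 0.001]
contact_force: [1.0, -0.9, -3.7]
gripper_width: 0.455
grasp_force: 30.0
```

Run:
```python
from h import *
print(pose())
p,d=get_image('top');q,e=get_image('side');np.savez('t2.npz',p=p,d=d,q=q,e=e)
a=cv2.resize(p[180:300,210:320],None,fx=3.6,fy=3.6,interpolation=2);b=cv2.resize(q[140:260,190:320],None,fx=3,fy=3.6,interpolation=2)
cv2.imwrite('pics/t2.png',np.hstack([a,b])[:,:,::-1])
```

```text
(array([462.21,  73.7 ,  46.76,  -8.57]), 'tilt', np.float64(0.05), array([0.0008, 0.0001]), 'F', array([ 1. , -0.9, -3.7]), 'w', 40.0, 29.98993992805481)
```

View pics/t2.png

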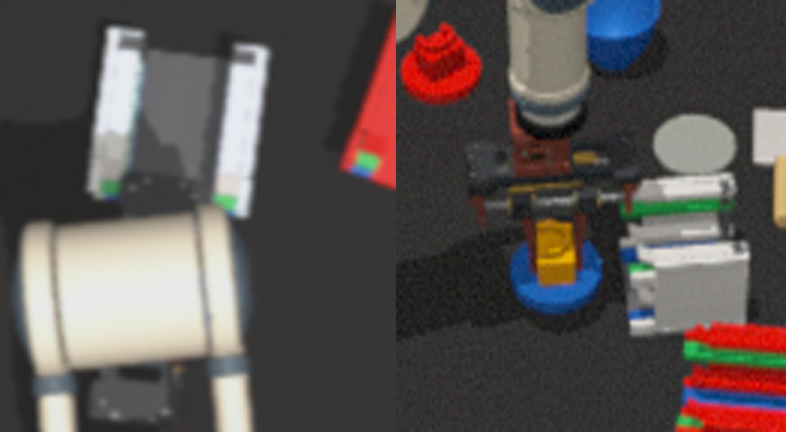

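The side view shows the yellow cast level in the gripper, at crop (555,255). The plate sits in front of the silver rack's slots, at crop (690,255). The arm hides the plate in the top view. I'll measure the plate's lateral offset and height against the rack from the side cloud.

```bash
cat >> h.py <<'E'
from scipy.optimize import least_squares
def rayplane(name,u,v,h):
    c=get_calibration(name);R=cv2.Rodrigues(c['rvec'])[0];C=-R.T@c['tvec']
    r=np.stack([(u-c['cx'])/c['fx'],(v-c['cy'])/c['fy'],np.ones_like(u,float)],-1)@R
    return C+r*((h-C[2])/r[...,2])[...,None]
def platefit(name,rgb,box,h0,h1,zbot,th,guess):
    """fit the pixel contour of the silhouette of a disc r=50 of thickness th: returns centre xy (bottom at zbot)"""
    c=get_calibration(name);hs=cv2.cvtColor(rgb,cv2.COLOR_RGB2HSV);u0,u1,v0,v1=box
    m=np.zeros(rgb.shape[:2],np.uint8);k=(hs[...,0]>h0)&(hs[...,0]<h1)&(hs[...,1]>100)&(hs[...,2]>50)
    m[v0:v1,u0:u1]=k[v0:v1,u0:u1]
    pts=np.argwhere(m)[:,::-1].astype(np.int32);hull=cv2.convexHull(pts)[:,0]
    a=np.linspace(0,2*np.pi,180)
    def sil(q):
        P=np.array([[q[0]+50*np.cos(t),q[1]+50*np.sin(t),z] for z in(q[2],q[2]+th) for t in a])
        uv=cv2.projectPoints(P,c['rvec'],c['tvec'],np.array([[c['fx'],0,c['cx']],[0,c['fy'],c['cy']],[0,0,1]]),None)[0]
        return cv2.convexHull(uv.astype(np.float32))
    def res(q):
        s=sil((q[0],q[1],zbot)); return [cv2.pointPolygonTest(s,(float(x),float(y)),True)-.4 for x,y in hull]
    o=least_squares(res,guess,loss='soft_l1',f_scale=.5,diff_step=1e-3)
    return o.x.round(2),len(hull),np.abs(o.fun).mean().round(2)
E
python3 - <<'E'
from h import *
t0=np.load('top0.npz')['p'];s0=np.load('side0.npz')['p'];f=np.load('t2.npz');q,e=f['q'],f['e']
print('H top',platefit('top',t0,(150,195,255,300),100,130,0,12,(429,307)))
print('H side',platefit('side',s0,(200,240,165,195),100,130,0,12,(429,307)))
print('L top',platefit('top',t0,(352,398,255,300),45,85,0,6,(417,-271)))
print('L side',platefit('side',s0,(230,280,285,325),45,85,0,6,(417,-271)))
for z in(29,31,33): print('H held',z,platefit('side',q,(220,262,195,235),100,130,z,12,(463,73)))
W=cloud('side',e);a=np.radians(-8.5);X=W-[611.3,51.4,0]
S=X[...,0]*np.cos(a)+X[...,1]*np.sin(a);L=-X[...,0]*np.sin(a)+X[...,1]*np.cos(a);z=W[...,2]
k=(abs(S)<60)&(abs(L+61)<8)&(z>15)&(z<80);A=np.c_[S[k],np.ones(k.sum())];print('cheek',np.linalg.lstsq(A,L[k],rcond=None)[0],np.median(L[k]),k.sum())
k=(abs(S)<50)&(L>-60)&(L<-36)&(z>78);print('top z',np.median(z[k]),k.sum())
hs=cv2.cvtColor(q,cv2.COLOR_RGB2HSV);k=(hs[...,0]>100)&(hs[...,0]<130)&(hs[...,1]>100)&(abs(W[...,0]-463)<60)&(abs(W[...,1]-73)<60);print('held plate top z',np.nanpercentile(z[k],[25,50,75]),k.sum())
E
```

```text
H top (array([429.93, 307.03]), 25, np.float64(0.84))
H side (array([428.16, 307.34]), 15, np.float64(0.51))
L top (array([ 416.5 , -273.72]), 25, np.float64(0.72))
L side (array([ 416.99, -272.98]), 20, np.float64(0.52))
H held 29 (array([462.06,  74.51]), 18, np.float64(0.54))
H held 31 (array([461.66,  72.38]), 18, np.float64(0.52))
H held 33 (array([461.26,  70.26]), 18, np.float64(0.5))
cheek [ 1.40995896e-03 -6.04308182e+01] -60.383973076736574 457
top z 86.73217821529721 159
held plate top z [39.04222837 41.85483104 44.27183518] 345
```

Request:
jog_arm(
  targets=[
    [[0, 0, 0, 0, 0, 0.0325, 20], [0, 0, 0, 0, 0, 0.0325, 20], [0, 0, 0, 0, 0.04, 0.0325, 20], [0, 0, 0, 0, 0.08, 0.0325, 20], [0, 0, 0, 0, 0.11, 0.0325, 20], [0, 0, 0, 0, 0.14, 0.0325, 20], [0, 0, 0, 0, 0.17, 0.0325, 20], [0, 0, 0, 0, 0.2, 0.0325, 20], [0, 0, 0, 0, 0.2, 0.0325, 20]],
  ],
)

```text
time: 6.88
position: [541.7, 61.2, 33.0]
tcp_rot: [-2.382, -2.048, 0.0]
contact_force: [-0.5, 0.3, -4.6]
gripper_width: 0.452
grasp_force: 30.0
```

Run:
```python
from h import *
print(pose())
q,e=get_image('side')
for z in(16,17,18): print('H held',z,platefit('side',q,(215,285,170,235),100,130,z,12,(540,62)))
cv2.imwrite('pics/t3.png',cv2.resize(q[140:260,200:330],None,fx=5,fy=5,interpolation=2)[:,:,::-1])
```

```text
(array([541.67,  61.19,  32.96,  -8.61]), 'tilt', np.float64(0.01), array([-0.0001,  0.    ]), 'F', array([-0.5,  0.3, -4.6]), 'w', 39.8, 29.99007135629654)
H held 16 (array([538.81,  61.93]), 10, np.float64(0.27))
H held 17 (array([538.57,  60.88]), 10, np.float64(0.27))
H held 18 (array([538.34,  59.83]), 10, np.float64(0.27))
```

View pics/t3.png

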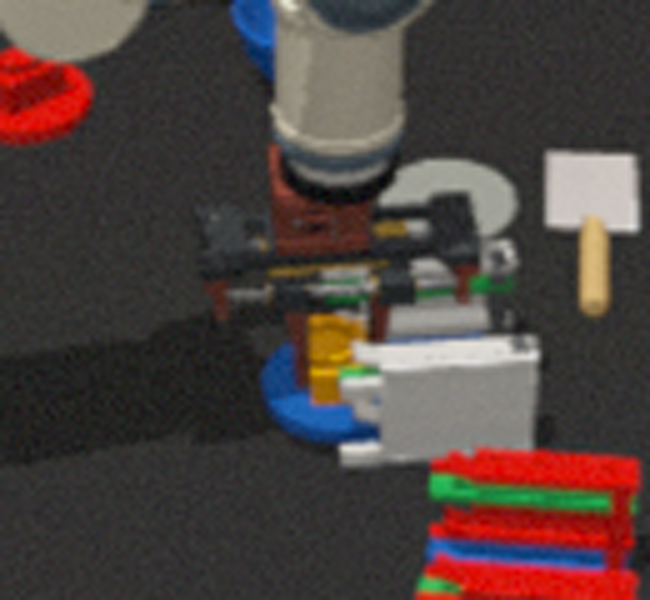

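The plate is entering under the lower keeper at crop (350,420) without any contact force. I'll continue pushing.

Request:
jog_arm(
  targets=[
    [[0, 0, 0, 0, 0.03, 0, 20], [0, 0, 0, 0, 0.06, 0, 20], [0, 0, 0, 0, 0.09, 0, 20], [0, 0, 0, 0, 0.12, 0, 20], [0, 0, 0, 0, 0.145, 0, 20], [0, 0, 0, 0, 0.155, 0, 20], [0, 0, 0, 0, 0.155, 0, 20]],
  ],
)

```text
time: 7.8
position: [602.4, 52.0, 32.9]
tcp_rot: [-2.382, -2.048, 0.0]
contact_force: [0.4, 0.6, -4.4]
gripper_width: 0.453
grasp_force: 30.0
```

Request:
jog_arm(
  targets=[
    [[0, 0, 0, 0, 0.005, 0, 20], [0, 0, 0, 0, 0.01, 0, 20], [0, 0, 0, 0, 0.01, 0, 20]],
  ],
)

```text
time: 8.18
position: [606.3, 51.5, 33.1]
tcp_rot: [2.382, 2.049, 0.0]
contact_force: [-0.4, -0.3, -4.3]
gripper_width: 0.456
grasp_force: 30.0
```

Request:
jog_arm(
  targets=[
    [[0, 0, 0, 0, 0.005, 0, 20], [0, 0, 0, 0, 0.01, 0, 20], [0, 0, 0, 0, 0.01, 0, 20]],
  ],
)

```text
time: 8.55
position: [610.4, 50.8, 33.0]
tcp_rot: [2.382, 2.049, 0.0]
contact_force: [-0.2, -0.3, -4.0]
gripper_width: 0.453
grasp_force: 30.0
```

Now in 2 mm steps until the force rises.

Request:
jog_arm(
  targets=[
    [[0, 0, 0, 0, 0.005, 0, 20], [0, 0, 0, 0, 0.005, 0, 20]],
  ],
)

```text
time: 8.8
position: [612.3, 50.5, 33.0]
tcp_rot: [2.382, 2.049, 0.0]
contact_force: [-0.1, -0.5, -4.2]
gripper_width: 0.45
grasp_force: 30.0
```

Request:
jog_arm(
  targets=[
    [[0, 0, 0, 0, 0.005, 0, 20], [0, 0, 0, 0, 0.005, 0, 20]],
  ],
)

```text
time: 9.05
position: [613.7, 50.5, 32.8]
tcp_rot: [-2.381, -2.048, 0.001]
contact_force: [-3.4, 0.3, -3.0]
gripper_width: 0.454
grasp_force: 30.0
```

Request:
jog_arm(
  targets=[
    [[0, 0, 0, 0, 0.005, 0, 20], [0, 0, 0, 0, 0.005, 0, 20]],
  ],
)

```text
time: 9.3
position: [614.1, 50.4, 32.6]
tcp_rot: [-2.378, -2.047, 0.006]
contact_force: [-9.3, 1.3, -0.5]
gripper_width: 0.454
grasp_force: 30.0
```

The stops were met at about x = 613.5. I'll ease back 2 mm, lower, release and lift.

Request:
jog_arm(
  targets=[
    [[0, 0, 0, 0, -0.0065, 0, 20], [0, 0, 0, 0, -0.0065, 0.007, 20], [0, 0, 0, 0, -0.0065, 0.007, 20], [0, 0, 0, 0, -0.0065, 0.007, 20]],
  ],
)

```text
time: 9.8
position: [613.6, 50.5, 30.1]
tcp_rot: [-2.381, -2.049, -0.0]
contact_force: [-1.5, 2.0, -3.9]
gripper_width: 0.455
grasp_force: 30.0
```

```bash
python3 -c "
from h import *
print(pose())"
```

```text
(array([613.59,  50.47,  30.08,  -8.59]), 'tilt', np.float64(0.01), array([-0.0001,  0.0002]), 'F', array([-1.5,  2. , -3.9]), 'w', 40.0, 29.99068558216095)
```

Request:
jog_arm(
  targets=[
    [[0, 0, 0, 0, 0, 0, 60], [0, 0, 0, 0, 0, 0, 70], [0, 0, 0, 0, 0, 0, 70], [0, 0, 0, 0, 0, 0, 70], [0, 0, 0, 0, 0, -0.1, 70], [0, 0, 0, 0, 0, -0.25, 70], [0, 0, 0, 0, 0, -0.35, 70], [0, 0, 0, 0, 0, -0.35, 70], [0, 0, 0, 0, 0, -0.35, 70]],
  ],
)

```text
time: 10.92
position: [613.3, 50.3, 169.2]
tcp_rot: [-2.381, -2.048, 0.001]
contact_force: [0.0, -0.5, -0.8]
gripper_width: 0.798
grasp_force: 0.0
```

Run:
```python
from h import *
P=pose();print(P)
cur=(613.6,50.5,170,-8.5)
# commanded assumed; light: closing -0.94
print(step(cur,(417,-271.5,120,-0.9)), step((417,-271.5,120,-.9),(417,-271.5,10,-.9)))
```

```text
(array([613.33,  50.34, 169.24,  -8.6 ]), 'tilt', np.float64(0.06), array([-0.0011, -0.0001]), 'F', array([ 0. , -0.5, -0.8]), 'w', 70.2, 0.0)
[-0.2653 -0.8688 -0.3671  0.125 ] [-0.     0.     0.     0.275]
```

Request:
jog_arm(
  targets=[
    [[0, 0, -0.265, -0.8715, -0.367, 0, 87.8], [0, 0, -0.265, -0.8715, -0.367, 0, 87.8], [0, 0, -0.265, -0.8715, -0.367, 0, 87.8], [0, 0, -0.265, -0.8715, -0.367, 0, 87.8], [0, 0, -0.265, -0.8715, -0.367, 0, 87.8], [0, 0, -0.265, -0.8715, -0.367, 0, 87.8], [0, 0, -0.265, -0.8715, -0.367, 0.125, 87.8], [0, 0, -0.265, -0.8715, -0.367, 0.2, 87.8], [0, 0, -0.265, -0.8715, -0.367, 0.275, 87.8], [0, 0, -0.265, -0.8715, -0.367, 0.275, 87.8]],
  ],
)

```text
time: 12.18
position: [413.8, -270.6, 55.4]
tcp_rot: [-2.235, -2.195, 0.002]
contact_force: [-0.0, 0.3, -0.3]
gripper_width: 1.0
grasp_force: 0.0
```

Run:
```python
from m import *
print(pose())
p,d=get_image('top');q,e=get_image('side');np.savez('t4.npz',p=p,d=d,q=q,e=e)
W=cloud('top',d);z=W[...,2];hs=cv2.cvtColor(p,cv2.COLOR_RGB2HSV)
a=np.radians(-8.5);X=W-[611.3,51.4,0]
S=X[...,0]*np.cos(a)+X[...,1]*np.sin(a);L=-X[...,0]*np.sin(a)+X[...,1]*np.cos(a)
k=(abs(S)<80)&(abs(L)<34)&(z>5)&(hs[...,1]>90)
y=k&(hs[...,0]<35);b=k&(hs[...,0]>100)&(hs[...,0]<130)
for n,i in(('cast',y&(z>40)),('plate',b)): print(n,i.sum(),'S',np.percentile(S[i],[1,50,99]).round(1),'L',np.percentile(L[i],[1,50,99]).round(1),'z',np.percentile(z[i],[10,50,90]).round(1))
a=cv2.resize(p[175:300,215:400],None,fx=2.6,fy=3.2,interpolation=2);b=cv2.resize(q[180:340,230:310],None,fx=3.5,fy=2.5,interpolation=2)
cv2.imwrite('pics/t4.png',np.hstack([a,b])[:,:,::-1])
```

```text
(array([ 413.82, -270.62,   55.43,   -1.01]), 'tilt', np.float64(0.51), array([-0.0072,  0.0054]), 'F', array([-0. ,  0.3, -0.3]), 'w', 88.0, 0.0)
cast 259 S [-17.2   1.9  21.1] L [-26.3  -0.7  24.6] z [51.9 57.5 64.6]
plate 419 S [-46.1 -18.8  50.3] L [-32.5   0.6  33.5] z [20.9 25.1 29.5]
```

View pics/t4.png

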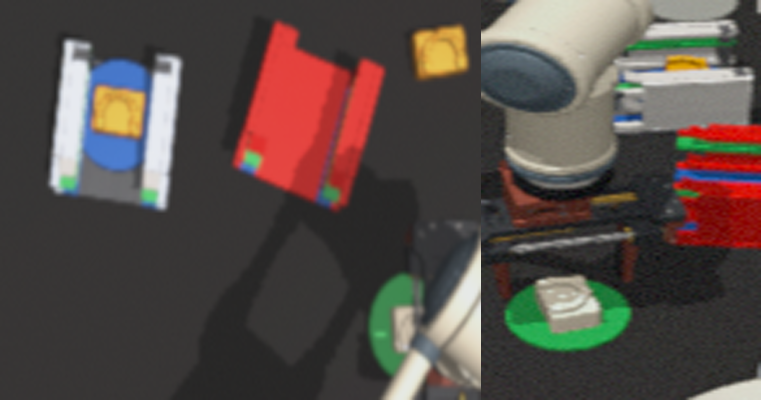

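The blue plate is home in the lower slot (crop 118,115): its cast is centred on the channel and its top is at about 25 mm. The fingers straddle the white cast at crop (568,300). I'll descend and grip.

Request:
jog_arm(
  targets=[
    [[0, 0, 0, 0, 0, 0, 87.8], [0, 0, 0, 0, 0, 0.06, 87.8], [0, 0, 0, 0, 0, 0.125, 87.8], [0, 0, 0, 0, 0, 0.125, 87.8], [0, 0, 0, 0, 0, 0.125, 87.8]],
  ],
)

```text
time: 12.9
position: [417.1, -272.9, 12.0]
tcp_rot: [2.239, 2.2, 0.001]
contact_force: [-0.1, 0.4, 0.6]
gripper_width: 0.999
grasp_force: 0.0
```

Request:
jog_arm(
  targets=[
    [[0, 0, 0, 0, 0, 0, 20], [0, 0, 0, 0, 0, 0, 20], [0, 0, 0, 0, 0, 0, 20], [0, 0, 0, 0, 0, 0, 20], [0, 0, 0, 0, 0, 0, 20], [0, 0, 0, 0, 0, 0, 20]],
  ],
)

```text
time: 13.65
position: [416.4, -272.4, 10.2]
tcp_rot: [2.241, 2.202, 0.0]
contact_force: [-0.2, -0.6, 0.1]
gripper_width: 0.46
grasp_force: 29.3
```

Run:
```python
from h import *
print(pose())
a=np.radians(-8.5);hx,hy=613.4,50.6
pre=(hx-150*np.cos(a),hy-150*np.sin(a));print(pre)
q,e=get_image('side');print('L side',platefit('side',q,(230,280,285,325),45,85,0,6,(417,-271)))
print(step((417,-272.6,10,-.9),(*pre,150,-8.5)),step((417,-272.6,10,-.9),(417,-272.6,150,-.9)))
```

```text
(array([ 416.36, -272.4 ,   10.23,   -1.01]), 'tilt', np.float64(0.0), array([ 0., -0.]), 'F', array([-0.2, -0.6,  0.1]), 'w', 40.5, 29.261058568954468)
(np.float64(465.04762049571247), np.float64(72.77141166944159))
L side (array([ 415.25, -272.9 ]), 18, np.float64(0.43))
[ 0.2653  0.8652  0.1065 -0.35  ] [-0.    0.    0.   -0.35]
```

Request:
jog_arm(
  targets=[
    [[0, 0, 0, 0, 0, -0.08, 20], [0, 0, 0, 0, 0, -0.17, 20], [0, 0, 0, 0, 0, -0.26, 20], [0, 0, 0.04, 0.08, 0.01, -0.35, 20], [0, 0, 0.08, 0.19, 0.03, -0.35, 20], [0, 0, 0.12, 0.31, 0.05, -0.35, 20], [0, 0, 0.17, 0.43, 0.06, -0.35, 20], [0, 0, 0.2, 0.55, 0.07, -0.35, 20], [0, 0, 0.23, 0.67, 0.09, -0.35, 20], [0, 0, 0.265, 0.77, 0.1, -0.35, 20]],
  ],
)

```text
time: 14.95
position: [461.5, 36.7, 149.7]
tcp_rot: [-2.381, -2.049, 0.001]
contact_force: [0.7, -0.1, -2.0]
gripper_width: 0.461
grasp_force: 29.3
```

Run:
```python
from h import *
P=pose();print(P)
# commanded by the last row
c=np.radians(-.9);cur=(417+400*(.1*np.cos(c)-.77*np.sin(c)),-272.6+400*(.1*np.sin(c)+.77*np.cos(c)),150,-8.5);print(cur)
print(step(cur,(465,72.8,82.5,-8.5)))
```

```text
(array([461.46,  36.69, 149.67,  -8.58]), 'tilt', np.float64(0.05), array([-0.0008,  0.0001]), 'F', array([ 0.7, -0.1, -2. ]), 'w', 40.6, 29.297794997692108)
(np.float64(461.8329190313072), np.float64(34.73371011187862), 150, -8.5)
[-0.      0.0953 -0.0062  0.1688]
```

Request:
jog_arm(
  targets=[
    [[0, 0, 0, 0.06, -0.006, 0, 20], [0, 0, 0, 0.095, -0.006, 0.06, 20], [0, 0, 0, 0.095, -0.006, 0.12, 20], [0, 0, 0, 0.095, -0.006, 0.169, 20], [0, 0, 0, 0.095, -0.006, 0.169, 20], [0, 0, 0, 0.095, -0.006, 0.169, 20], [0, 0, 0, 0.095, -0.006, 0.169, 20]],
  ],
)

```text
time: 15.82
position: [465.7, 72.7, 83.9]
tcp_rot: [2.381, 2.048, 0.003]
contact_force: [-0.9, 0.1, -2.3]
gripper_width: 0.461
grasp_force: 29.3
```

Run:
```python
from h import *
print(pose())
q,e=get_image('side')
for z in(71.5,72.5,73.5): print('L held',z,platefit('side',q,(205,275,165,225),45,85,z,6,(465,73)))
cv2.imwrite('pics/t5.png',cv2.resize(q[140:260,200:330],None,fx=5,fy=5,interpolation=2)[:,:,::-1])
```

```text
(array([465.73,  72.69,  83.93,  -8.61]), 'tilt', np.float64(0.12), array([0.0021, 0.0002]), 'F', array([-0.9,  0.1, -2.3]), 'w', 40.5, 29.299338161945343)
L held 71.5 (array([467.48,  71.97]), 13, np.float64(5.75))
L held 72.5 (array([467.29,  70.86]), 13, np.float64(5.73))
L held 73.5 (array([467.09,  69.76]), 13, np.float64(5.72))
```

View pics/t5.png

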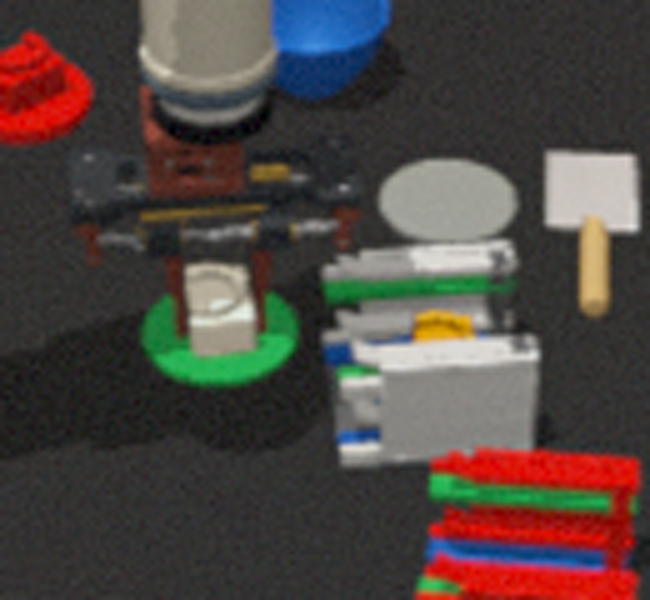

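The white cast is level in the gripper (crop 222,310), in front of the upper slot, with the yellow cast home below it (crop 442,325). That circle fit was spoiled by the green runner, so I'm ignoring it. I'll enter slowly and watch the forces.

Request:
jog_arm(
  targets=[
    [[0, 0, 0, 0, 0.03, 0, 20], [0, 0, 0, 0, 0.07, 0, 20], [0, 0, 0, 0, 0.1, 0, 20], [0, 0, 0, 0, 0.12, 0, 20], [0, 0, 0, 0, 0.14, 0, 20], [0, 0, 0, 0, 0.16, 0, 20], [0, 0, 0, 0, 0.16, 0, 20]],
  ],
)

```text
time: 16.75
position: [528.6, 63.2, 82.5]
tcp_rot: [-2.382, -2.049, 0.0]
contact_force: [-0.4, 0.0, -2.6]
gripper_width: 0.46
grasp_force: 29.3
```

Request:
jog_arm(
  targets=[
    [[0, 0, 0, 0, 0.02, 0, 20], [0, 0, 0, 0, 0.04, 0, 20], [0, 0, 0, 0, 0.06, 0, 20], [0, 0, 0, 0, 0.06, 0, 20]],
  ],
)

```text
time: 17.25
position: [552.5, 59.5, 82.5]
tcp_rot: [-2.382, -2.048, 0.0]
contact_force: [1.2, -0.1, -2.2]
gripper_width: 0.46
grasp_force: 29.3
```

Run:
```python
from h import *
print(pose())
```

```text
(array([552.5 ,  59.52,  82.48,  -8.61]), 'tilt', np.float64(0.01), array([-0.0002, -0.    ]), 'F', array([ 1.2, -0.1, -2.2]), 'w', 40.4, 29.299388229846954)
```

Request:
jog_arm(
  targets=[
    [[0, 0, 0, 0, 0.03, 0, 20], [0, 0, 0, 0, 0.06, 0, 20], [0, 0, 0, 0, 0.09, 0, 20], [0, 0, 0, 0, 0.12, 0, 20], [0, 0, 0, 0, 0.14, 0, 20], [0, 0, 0, 0, 0.14, 0, 20]],
  ],
)

```text
time: 18.0
position: [607.8, 51.2, 82.3]
tcp_rot: [-2.382, -2.048, 0.001]
contact_force: [0.1, 0.5, -2.5]
gripper_width: 0.464
grasp_force: 29.3
```

Request:
jog_arm(
  targets=[
    [[0, 0, 0, 0, 0.005, 0, 20], [0, 0, 0, 0, 0.01, 0, 20], [0, 0, 0, 0, 0.01, 0, 20]],
  ],
)

```text
time: 18.38
position: [611.4, 50.7, 82.8]
tcp_rot: [2.381, 2.049, 0.0]
contact_force: [-0.8, -0.2, -1.8]
gripper_width: 0.459
grasp_force: 29.3
```

Request:
jog_arm(
  targets=[
    [[0, 0, 0, 0, 0.005, 0, 20], [0, 0, 0, 0, 0.005, 0, 20]],
  ],
)

```text
time: 18.62
position: [613.2, 50.6, 82.6]
tcp_rot: [-2.381, -2.049, 0.0]
contact_force: [-0.7, 1.2, -2.4]
gripper_width: 0.464
grasp_force: 29.3
```

Request:
jog_arm(
  targets=[
    [[0, 0, 0, 0, 0.005, 0, 20], [0, 0, 0, 0, 0.005, 0, 20]],
  ],
)

```text
time: 18.88
position: [614.2, 50.7, 82.3]
tcp_rot: [-2.379, -2.047, 0.003]
contact_force: [-5.8, 1.8, -0.8]
gripper_width: 0.46
grasp_force: 29.2
```

Stops met. I'll ease back 1.6 mm and lower by 2.4 mm.

Request:
jog_arm(
  targets=[
    [[0, 0, 0, 0, -0.004, 0, 20], [0, 0, 0, 0, -0.004, 0.006, 20], [0, 0, 0, 0, -0.004, 0.006, 20], [0, 0, 0, 0, -0.004, 0.006, 20]],
  ],
)

```text
time: 19.38
position: [613.8, 50.7, 80.3]
tcp_rot: [-2.381, -2.049, -0.001]
contact_force: [-1.9, 3.5, -1.2]
gripper_width: 0.46
grasp_force: 29.3
```

Request:
jog_arm(
  targets=[
    [[0, 0, 0, 0, 0, 0, 60], [0, 0, 0, 0, 0, 0, 70], [0, 0, 0, 0, 0, 0, 70], [0, 0, 0, 0, 0, 0, 70], [0, 0, 0, 0, 0, -0.05, 70], [0, 0, 0, 0, 0, -0.15, 70], [0, 0, 0, 0, 0, -0.25, 70], [0, 0, 0, 0, 0, -0.25, 70]],
  ],
)

```text
time: 20.38
position: [615.7, 50.4, 186.8]
tcp_rot: [2.377, 2.045, 0.012]
contact_force: [0.9, -1.0, -0.6]
gripper_width: 0.801
grasp_force: 0.0
```

Request:
jog_arm(
  targets=[
    [[0, 0, 0, 0, -0.15, 0, 70], [0, 0, 0, 0, -0.3, 0, 70], [0, 0, 0, 0, -0.45, 0, 70], [0, 0, 0, 0, -0.6, 0, 70], [0, 0, 0, 0, -0.6, 0, 70], [0, 0, 0, 0, -0.6, 0, 70]],
  ],
)

```text
time: 21.12
position: [376.7, 86.2, 180.4]
tcp_rot: [2.381, 2.048, 0.002]
contact_force: [0.6, -0.2, 0.6]
gripper_width: 0.796
grasp_force: 0.0
```

Run:
```python
from m import *
print(pose())
p,d=get_image('top');q,e=get_image('side')
W=cloud('top',d);z=W[...,2];hs=cv2.cvtColor(p,cv2.COLOR_RGB2HSV)
a=np.radians(-8.5);X=W-[613.4,51.2,0]
S=X[...,0]*np.cos(a)+X[...,1]*np.sin(a);L=-X[...,0]*np.sin(a)+X[...,1]*np.cos(a)
k=(abs(S)<60)&(abs(L)<34)&(z>5)
g=k&(hs[...,1]>90)&(hs[...,0]>45)&(hs[...,0]<85);c=k&(z>95)
for n,i in(('cast',c),('plate',g)): print(n,i.sum(),'S',np.percentile(S[i],[1,50,99]).round(1),'L',np.percentile(L[i],[1,50,99]).round(1),'z',np.percentile(z[i],[10,50,90]).round(1))
a=cv2.resize(p[175:300,215:315],None,fx=3.6,fy=3.6,interpolation=2);b=cv2.resize(q[150:275,240:340],None,fx=3.6,fy=3.6,interpolation=2)
cv2.imwrite('pics/t6.png',np.hstack([a,b])[:,:,::-1])
```

```text
(array([376.69,  86.19, 180.43,  -8.58]), 'tilt', np.float64(0.08), array([ 0.0014, -0.    ]), 'F', array([ 0.6, -0.2,  0.6]), 'w', 70.1, 0.0)
cast 291 S [-19.9  -0.4  19.9] L [-26.6  -0.4  26.2] z [101.5 106.9 114.4]
plate 445 S [-46.9 -19.6  48.9] L [-33.5  -1.2  32.8] z [71.1 75.4 80. ]
```

View pics/t6.png

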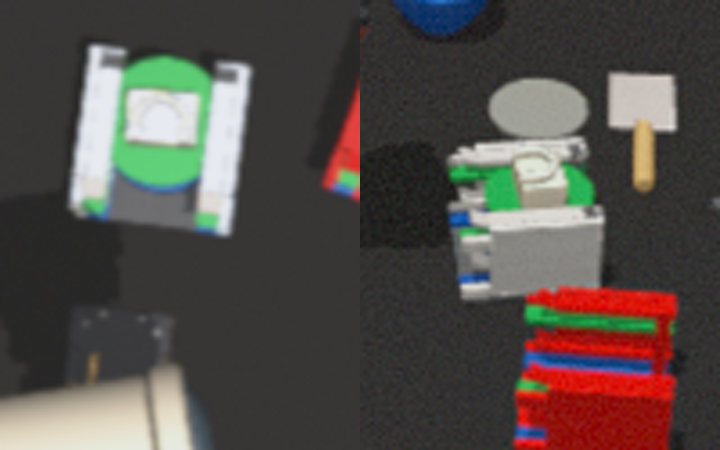

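The green plate is home in the upper slot (crop 162,120): centred, with its top at about 75.5 mm and level. The blue plate's rim shows directly beneath it (crop 165,187), and the gripper is clear.

```bash
python3 -c "
from rig import hand_in
print(hand_in())"
```

```text
the job is handed in; nothing more can be done
None
```

Both plates were slid home against the stops, heavy blue in the lower slot first and light green in the upper slot second, then released; I handed the job in with the gripper clear at about 21 s, and the hand-in gave no verdict.

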